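Sweep the used deep-well plate off the riser into the open discard bin

ROBOT

A 6-joint arm with a two-finger parallel gripper is mounted at the origin on the work surface. World frame = base frame: x ahead of the robot, y to its left, z up, the work surface at z = 0. Lengths are in m, angles in rad, forces in N, time in s.
With the tool pointing down it reaches from about 0.3 to 0.875 m from the base axis. Payload 6.4 kg.
Tool frame: the origin (TCP) lies midway between the tips of the shut fingers; the grasp point (between the pads) lies 19 mm behind it; z points along the fingers, y is the direction in which the jaws open and shut (so a half turn about z gives the same grasp; the last joint's range is limited). The gripper opens to 85 mm and grips with 20 to 120 N. Pads are 22 mm wide; open, the fingers measure 114 mm over their backs; the gripper's body (76 mm by 85 mm) begins 54 mm behind the grasp point. The pads swing forward as they close: fully open they stand 13 mm farther back than shut.
Start: joints at [-0.206, 0.181, 1.607, -0, 1.354, -0.206], TCP at [0.575, 0, 0.231] pointing down, gripper open.
Joint ranges: [-2.99, 2.99], [-0.89, 2.07], [0.3, 2.58], [-1.14, 4.28], [0, 2.63], [-3.12, 3.12]. Speed limits (rad/s): [2.57, 2.57, 3.01, 3.14, 3.14, 3.14].

INTERFACE

Orientations are given as a unit quaternion [w, x, y, z].
In Python, from bench import get_obs, camera, hand_in gives the robot as it stands.
- The arm moves only by the tool drive_tool, never from a script. Its argument "deltas" is a list of rows, each a list of 2 entries, a list of its own where there are three numbers: the shift along the world's x, y, z in m, then the turn about the world's z in rad. A call has 1 to 10 rows; each row shifts and turns the pose as measured when the row begins; what a row does not reach is not made up. A row lasts 1/10 s, in which the tool goes at most 50 mm and 8.59 degrees, less where a joint would pass 70% of its speed; a pose out of reach is approached as far as the arm can. A call is refused whole if a number of a shift passes 0.05 or a number of a turn 0.15, either way. A call with a gripper value outside its range is refused whole. "gripper" is the opening, from 0 (shut) to 1 (fully open), set as the call begins (left out, the last holds). The fingers move at their own pace and stop on an object; the grip force is fixed at half the most. Time passes only in rows, so rows that do not move let the fingers close. It gives the time, the measured TCP pose, the force and the opening at its end, in the units of the state.
- get_obs(): the state, without advancing time (a new reading comes with each control period).
- camera(name): name is "scene" or "side" or "wrist"; returns a dict with "frame" (420x560x3 uint8, red, green, blue), "fx", "fy", "cx", "cy" (pixels), "eye" and "attitude" of the camera in the world. Camera axes: x right, y down, z forward; pixel columns grow to the right and rows downward; lengths in m; the calibration is good to about 2 mm. A picture is of the moment at which its call begins. There is no depth.
- hand_in(): hands the job in, once; it reports no verdict.
The state is a dict: "time_s": time; "q": joint angles; "dq": joint speeds; "joint_efforts": joint torques, N m; "eef_pos": TCP position; "eef_rot": TCP orientation; "wrist_force": force on the tool from outside, world axes, zero at the start; "torque": the same for the moment, N m; "opening": opening from 0.0 (shut) to 1.0 (fully open).
Only numpy, scipy, OpenCV 4.12 (cv2) and the standard library are available. Lean on these libraries where they do the work, as an engineer would, in place of code of your own. Each camera call takes 0.05 s, during which the arm holds its last target.

TASK

Move the capped bottle that stands in the way onto the round cork mat, upright. Then discard the used deep-well plate: slide it along the steel riser, without lifting it, and off the riser's edge so that it drops into the open yellow bin (the other bin is full and lidded). Leave the tube rack, the tip box and the jar standing where they are.

Things in the scene. Friction and masses are not known exactly. Their poses are not given: they have to be found in the camera images.
- riser: Fixed dark steel riser shelf, 340 mm along its x, 420 mm along its y, flat top 140 mm above the work surface, no lip, open space with two side panels below. Origin: centre of its footprint on the work surface (140 mm below its top). Its x points roughly away from the robot, its y to the robot's left; it may be turned by up to about 0.2 rad. A bin stands 6 mm clear of each of its two short ends (+y and -y), turned as the riser is.
- open_bin: Open-topped yellow plastic discard bin, fixed, empty: outside 240 mm (x) by 200 mm (y) by 135 mm high, walls and floor 4 mm thick, so its rim lies 5 mm below the riser's top. Small rim strips and wire handles on the x sides. Origin: centre of its underside on the work surface; axes parallel to the riser's. It stands at the riser's +y or -y end and may be shifted along x by up to 30 mm from the riser's middle.
- shut_bin: The same yellow bin with a flat lid on (lid top 148 mm high), fixed, at the other end of the riser. Origin and axes as for the open bin.
- plate_mid (a point): Centre of the used deep-well plate, a white rigid block with 24 square grey wells on top, 86 mm along its x, 127 mm along its y, 44 mm high, about 0.25 kg, loose, lying flat on the riser near its middle; this point is half-way up (22 mm above the riser's top). It is too wide to grasp. Its y axis lies within about 0.4 rad of the riser's y axis. It slides easily under a push of a few newtons.
- bottle_mid (a point): Centre of a loose clear bottle with a white screw cap, 120 mm tall, about 0.16 kg, standing on the riser between the plate and the riser's +y end; this point is half-way up (60 mm above its base). Body 56 mm in diameter up to 78 mm above the base, shoulder to 90 mm, cap 42 mm in diameter from 90 to 120 mm above the base. z is its upright axis.
- mat_top (a point): Centre of the top of a round cork mat, 84 mm in diameter and 3 mm thick, fixed on the riser in one of its four corners; its top is 143 mm above the work surface.
- rack: Loose white rack holding nine tubes with red caps, 66 x 66 mm and 110 mm high with the tubes, standing in a corner of the riser. Origin: centre of its underside.
- tipbox: Loose grey tip box with clear lid, 68 x 68 mm and 62 mm high, standing in a corner of the riser. Origin: centre of its underside.
- jar: Loose lidded jar, 64 mm in diameter and 75 mm high, standing in a corner of the riser. Origin: centre of its underside.
There are look-alikes about, which are no part of the job. Leave any turquoise look-alike of the tipbox alone.

How it is judged:
On the way, in this order (a step that is already met when the one before it is completed fails the run):
1. the bottle stands upright on the mat, let go, while the plate is still on the riser (horizontal distance between bottle_mid and mat_top below 0.022 m and height (world z) of bottle_mid between 0.195 and 0.209 m and angle between bottle_mid's own z axis and vertical below 0.12 rad and contact force between the fingers and anything else below 0.1 N and height (world z) of plate_mid above 0.15 m), for 0.2 s.
2. the plate lies in the open bin (x of plate_mid in the frame of open_bin between -0.116 and 0.116 m and y of plate_mid in the frame of open_bin between -0.096 and 0.096 m and height (world z) of plate_mid below 0.09 m), for 0.2 s.
At the end, for the whole second after the job is handed in: Plate centre within the open bin's walls and under 90 mm above the work surface; bottle upright (within 0.12 rad) on the mat, its axis within 22 mm of the mat's centre; rack, tip box and jar upright, within 15 mm of where they started (all of step 2 and horizontal distance between bottle_mid and mat_top below 0.022 m and height (world z) of bottle_mid between 0.195 and 0.209 m and angle between bottle_mid's own z axis and vertical below 0.12 rad and distance of each of rack, tipbox, jar from where it was at the start of the episode below 0.015 m and angle between each of rack, tipbox, jar's own z axis and vertical below 0.1 rad); the robot touches nothing.
It fails at once if the plate is lifted more than 30 mm off the riser (height (world z) of plate_mid above 0.192 m).
It fails at once if the bottle is tipped over (more than 0.6 rad) (angle between bottle_mid's own z axis and vertical above 0.6 rad).
It fails at once if the rack, tip box or jar is shoved more than 20 mm or tipped more than 0.35 rad (distance of any of rack, tipbox, jar from where it was at the start of the episode above 0.02 m or angle between any of rack, tipbox, jar's own z axis and vertical above 0.35 rad).
It also fails if it takes over 64 s, if anything falls off the work surface, if the arm or the gripper's body presses on something with over 40 N, if the wrist force passes 120 N, or if a joint passes its speed limit or range.

## Working session

There is one attempt and no reset: what is moved stays moved. The work goes in short steps, Python scripts to look and compute and a tool call to move; the robot and the scene stay as the last step left them, time stands still between calls to the robot, and variables do not carry over. Pictures are saved under pics/ and viewed, and the job is handed in when it is done.

Besides the shell and the picture viewer there is one more tool, called after "Request:" as a command line: name --argument value ..., lists and objects as JSON in quotes. drive_tool: Moves the arm, as the interface text tells. Its arguments: {"type":"object","properties":{"deltas":{"type":"array","items":{"type":"array"}},"gripper":{"type":"number"}},"required":["deltas"]}

```bash
mkdir -p pics; ls; cat > h.py <<'E'
import numpy as np, cv2, json
from bench import get_obs, camera, hand_in
from scipy.spatial.transform import Rotation as R
def snap(name,fn):
    c=camera(name); cv2.imwrite(f'pics/{fn}.png',cv2.cvtColor(c['frame'],cv2.COLOR_RGB2BGR))
    d={k:(np.asarray(v).tolist()) for k,v in c.items() if k!='frame'}; json.dump(d,open(f'pics/{fn}.json','w')); return d
def rot(a):
    a=np.asarray(a,float)
    return a if a.shape==(3,3) else R.from_quat([a[1],a[2],a[3],a[0]]).as_matrix()
def load(fn): return json.load(open(f'pics/{fn}.json'))
def px(fn,u,v,z):
    d=load(fn); M=rot(d['attitude']); e=np.array(d['eye'])
    r=M@np.array([(u-d['cx'])/d['fx'],(v-d['cy'])/d['fy'],1]); return e+r*(z-e[2])/r[2]
def proj(fn,p):
    d=load(fn); M=rot(d['attitude']); c=M.T@(np.array(p)-np.array(d['eye'])); return np.array([d['fx']*c[0]/c[2]+d['cx'],d['fy']*c[1]/c[2]+d['cy']])
def crop(fn,x0,y0,x1,y1,s,out):
    im=cv2.imread(f'pics/{fn}.png')[y0:y1,x0:x1]; cv2.imwrite(f'pics/{out}.png',cv2.resize(im,None,fx=s,fy=s,interpolation=cv2.INTER_CUBIC))
E
python3 - <<'E'
from h import *
for n in ['scene','side','wrist']: print(snap(n,n+'0'))
print(get_obs())
E
```

```text
pics
{'fx': 408.46199410970195, 'fy': 408.46199410970195, 'cx': 274.2352788525509, 'cy': 209.01858203971258, 'eye': [0.808699476855838, -0.5146782446022861, 0.8322654640533053], 'attitude': [-0.3251901858509801, 0.911549971969701, 0.2360345384391253, -0.08726791101012572]}
{'fx': 479.06652401227905, 'fy': 479.06652401227905, 'cx': 272.84574139840464, 'cy': 207.2584218272975, 'eye': [1.1872440670055207, 0.04068199176379682, 1.0906386348507422], 'attitude': [-0.20284769825252966, 0.6336346974809519, 0.7135149795631238, -0.2196730648051973]}
{'fx': 334.69850553509843, 'fy': 334.69850553509843, 'cx': 278.2831015079968, 'cy': 209.43229330417057, 'eye': [0.5739590838343036, 0.07951304070872572, 0.3743811917484833], 'attitude': [0.15615546746659278, 0.9877323230942483, 0.00025525138839560123, -0.0005125835132974602]}
{'time_s': 0.15, 'q': array([-2.06291133e-01,  1.81402095e-01,  1.60776001e+00, -4.10656966e-05,
        1.35377539e+00, -2.06305110e-01]), 'dq': array([ 0.00061868, -0.00184879, -0.00158637, -0.00155615, -0.000864  ,
        0.00085047]), 'joint_efforts': array([ 1.94259010e-03, -4.45260644e+01, -3.51692533e+01, -1.26067753e-04,
        5.82284134e-03,  2.14055274e-05]), 'eef_pos': array([5.74588490e-01, 9.56539561e-05, 2.30582113e-01]), 'eef_rot': array([-5.51814595e-04,  7.07098544e-01,  7.07114698e-01, -3.84775919e-04]), 'wrist_force': array([-0.48600077,  0.27423153, -0.90447415]), 'torque': array([-0.00485677,  0.01362698,  0.03205366]), 'opening': 0.9996985130865406}
```

View pics/scene0.png

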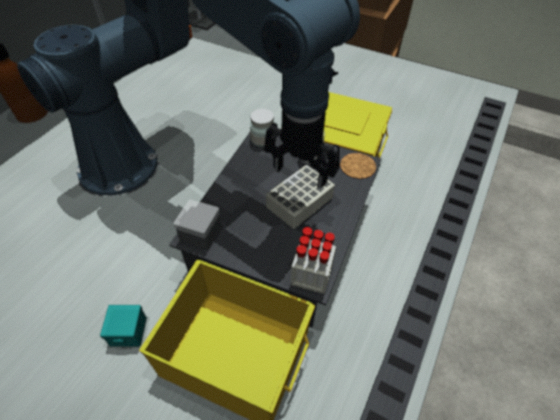

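View pics/side0.png

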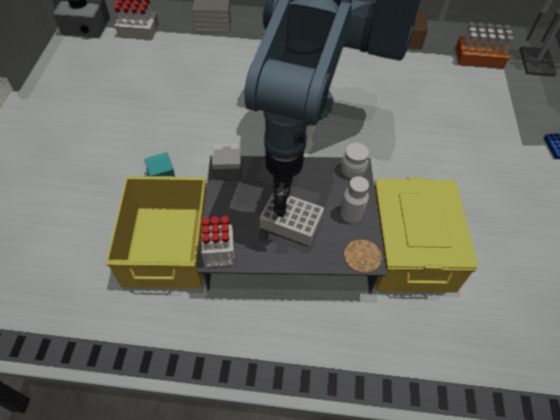

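View pics/wrist0.png

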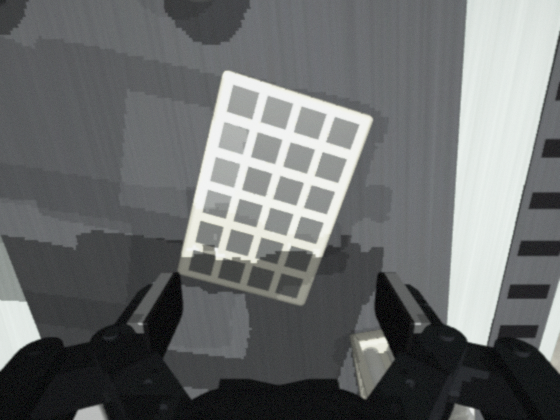

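Open bin is at the -y end, the mat is in the +x/+y corner, and the bottle stands between the plate and the lidded bin (side view about (355,200)). I'll enlarge the side view.

```bash
python3 - <<'E'
from h import *
crop('side0',325,135,395,285,4,'c1'); crop('side0',195,140,335,285,4,'c2')
crop('scene0',240,100,400,220,5,'c3')
E
```

```text
(no output)
```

View pics/c1.png

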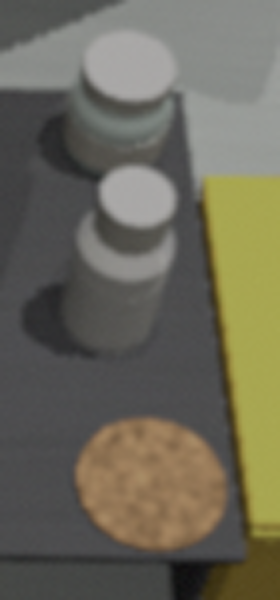

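View pics/c2.png

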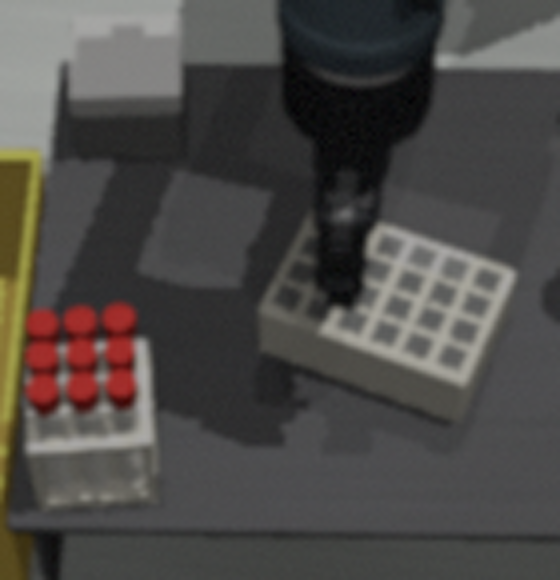

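View pics/c3.png

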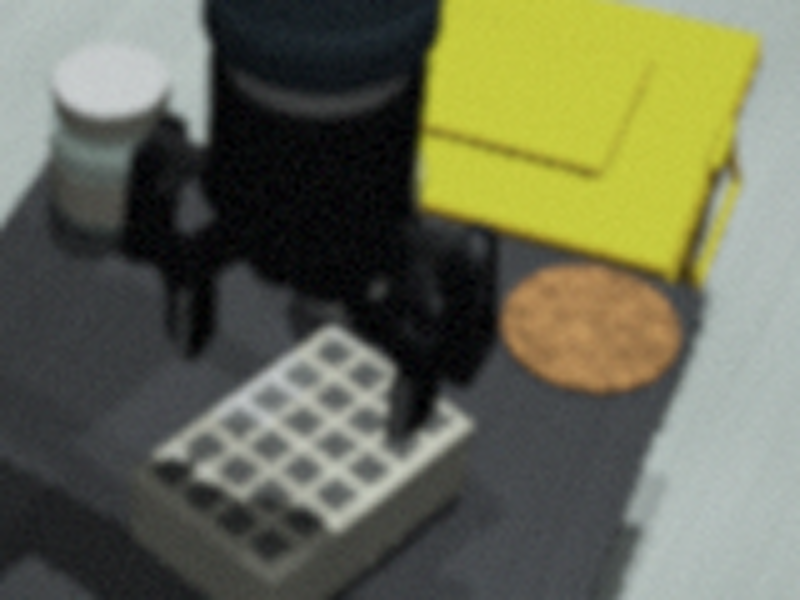

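```bash
python3 - <<'E'
from h import *
np.set_printoptions(precision=4,suppress=True)
P=lambda n,ox,oy,s,u,v,z,f='side0': print(n,px(f,ox+u/s,oy+v/s,z)) or px(f,ox+u/s,oy+v/s,z)
c1=(325,135,4);c2=(195,140,4);c3=(240,100,5)
P('cap',*c1,138,196,.26);P('bottle base near',*c1,108,352,.14);P('mat',*c1,151,483,.143);P('jar',*c1,129,66,.215)
P('mat scene',*c3,592,327,.143,'scene0');P('jar scene',*c3,111,80,.215,'scene0')
a=P('rFR',*c1,182,92,.14);b=P('rNR',*c1,244,556,.14);c=P('rNL',*c2,12,527,.14);d=P('rFL',*c2,62,65,.14)
print('riser',(a+b+c+d)/4,np.linalg.norm(b-a),np.linalg.norm(c-d),np.linalg.norm(c-b),np.linalg.norm(a-d),'yaw y-axis',np.arctan2(-(b-c)[0],(b-c)[1]),np.arctan2((b-a)[1],(b-a)[0]))
p=[P('pl',*c2,u,v,.184) for u,v in [(516,272),(466,385),(262,310),(315,222)]]
print(np.mean(p,0),np.linalg.norm(p[0]-p[1]),np.linalg.norm(p[1]-p[2]))
w=[px('wrist0',u,v,.184) for u,v in [(228,71),(372,118),(304,304),(179,272)]]
print(w,np.mean(w,0),[np.linalg.norm(w[i]-w[(i+1)%4]) for i in range(4)])
e=w[0]-w[3];print('yaw plate',[np.arctan2(-e[0],e[1]) for e in (w[0]-w[3],w[1]-w[2])])
P('rackcap mid',*c2,81,353,.25);P('rack base NL',*c2,40,508,.14);P('rack base NR',*c2,155,497,.14)
P('tip base L',*c2,70,112,.14);P('tip base R',*c2,183,110,.14)
for q in [(72,20),(183,18),(183,95),(70,100)]: P('tiptop',*c2,*q,.202)
E
```

```text
cap [0.528  0.1649 0.26  ]
bottle base near [0.552  0.1666 0.14  ]
mat [0.6395 0.1922 0.143 ]
jar [0.3929 0.165  0.215 ]
mat scene [0.6404 0.1918 0.143 ]
jar scene [0.393  0.1642 0.215 ]
rFR [0.3432 0.2104 0.14  ]
rNR [0.6777 0.2441 0.14  ]
rNL [ 0.7221 -0.1686  0.14  ]
rFL [ 0.389  -0.2044  0.14  ]
riser [0.533  0.0204 0.14  ] 0.3361972087447706 0.3349978839441895 0.4151357712662889 0.41729604770219175 yaw y-axis 0.107322533142602 0.1005270012292574
pl [0.5479 0.0957 0.184 ]
pl [0.6275 0.0723 0.184 ]
pl [ 0.5919 -0.0462  0.184 ]
pl [ 0.5267 -0.0234  0.184 ]
[0.5735 0.0246 0.184 ] 0.08289881113082297 0.12371491897332865
[array([0.5472, 0.0945, 0.184 ]), array([0.6252, 0.0706, 0.184 ]), array([ 0.5907, -0.0477,  0.184 ]), array([ 0.5106, -0.0242,  0.184 ])] [0.5684 0.0233 0.184 ] [np.float64(0.08157033459812858), np.float64(0.12317643367357456), np.float64(0.0835320544175455), np.float64(0.12419063905211762)]
yaw plate [np.float64(-0.29970972156595554), np.float64(-0.2838531669203192)]
rackcap mid [ 0.6731 -0.1294  0.25  ]
rack base NL [ 0.7087 -0.1556  0.14  ]
rack base NR [ 0.6943 -0.0934  0.14  ]
tip base L [ 0.4273 -0.1919  0.14  ]
tip base R [ 0.4167 -0.1205  0.14  ]
tiptop [ 0.4043 -0.1891  0.202 ]
tiptop [ 0.394  -0.1212  0.202 ]
tiptop [ 0.4554 -0.1117  0.202 ]
tiptop [ 0.4677 -0.1784  0.202 ]
```

Measurements agree with the given sizes:
- **Riser:** centre (0.533, 0.020), yaw about 0.104.
- **Bottle:** about (0.528, 0.165).
- **Mat:** (0.640, 0.192).
- **Plate:** about (0.570, 0.024), yaw about -0.29.

I'll grasp the bottle by its cap, since the palm would hit the cap if I gripped the body. First move is above the bottle, followed by a wrist check.

Request:
drive_tool --deltas '[[[0,0,0.035],0],[[0,0,0.035],0],[[-0.012,0.02,0],0],[[-0.012,0.03,0],0],[[-0.012,0.03,0],0],[[-0.012,0.03,0],0],[[0,0.02,0],0],[[0,0,0],0]]' --gripper 1

```text
time_s: 0.95
eef_pos: [0.5224, 0.1334, 0.3001]
eef_rot: [-0.003, 0.708, 0.706, -0.002]
wrist_force: [-0.1, -0.1, -0.4]
opening: 1.001
```

```bash
python3 - <<'E'
from h import *
o=get_obs();print(o['time_s'],o['eef_pos'],o['eef_rot'])
snap('wrist','w1');snap('scene','s1')
print(proj('w1',[.528,.165,.26]),proj('w1',[.64,.192,.143]))
crop('scene0',0,0,560,420,1,'t')
E
```

```text
0.95 [0.52244258 0.13343935 0.30012537] [-0.00309258  0.70828643  0.70591587 -0.00188499]
[289.61295866 189.66166912] [414.78271989 125.86028204]
```

View pics/w1.png

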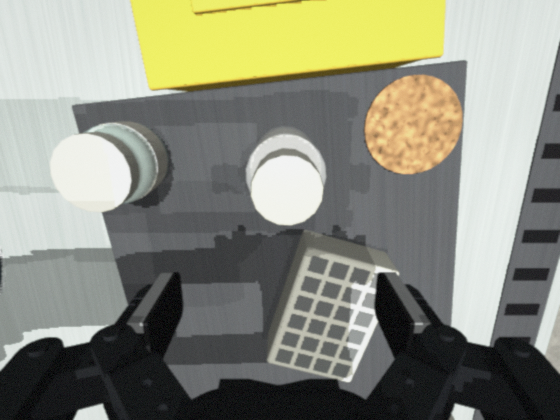

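View pics/s1.png

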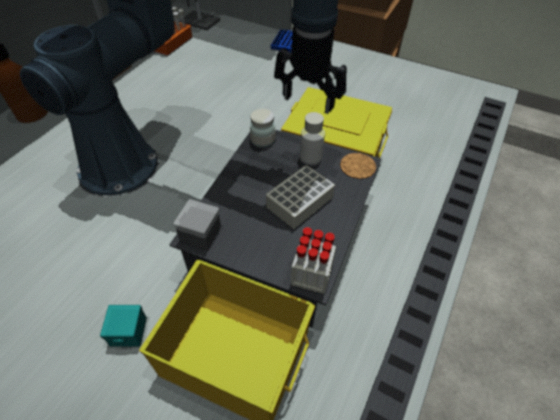

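The wrist view shows the cap centre at (287,189) and the mat at (414,124). Both match the prediction within about 1.5 mm, so bottle is (0.527, 0.165).

Request:
drive_tool --deltas '[[[0.004,0.016,0],0],[[0,0.016,0],0],[[0,0,0],0],[[0,0,0],0]]'

```text
time_s: 1.45
eef_pos: [0.5277, 0.1608, 0.2992]
eef_rot: [-0.003, 0.71, 0.704, -0.004]
wrist_force: [-0.1, -0.1, 0.7]
opening: 0.997
```

Request:
drive_tool --deltas '[[[0,0.004,-0.025],0],[[0,0.001,-0.025],0],[[0,0,-0.02],0],[[0,0,-0.007],0],[[0,0,0],0]]'

```text
time_s: 1.95
eef_pos: [0.5286, 0.1623, 0.221]
eef_rot: [-0.001, 0.711, 0.703, -0.003]
wrist_force: [0.3, 0.4, 0.4]
opening: 0.997
```

```bash
python3 - <<'E'
from h import *
snap('scene','s2');snap('side','d2')
crop('s2',250,40,410,200,4,'s2c')
E
```

```text
(no output)
```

View pics/s2c.png

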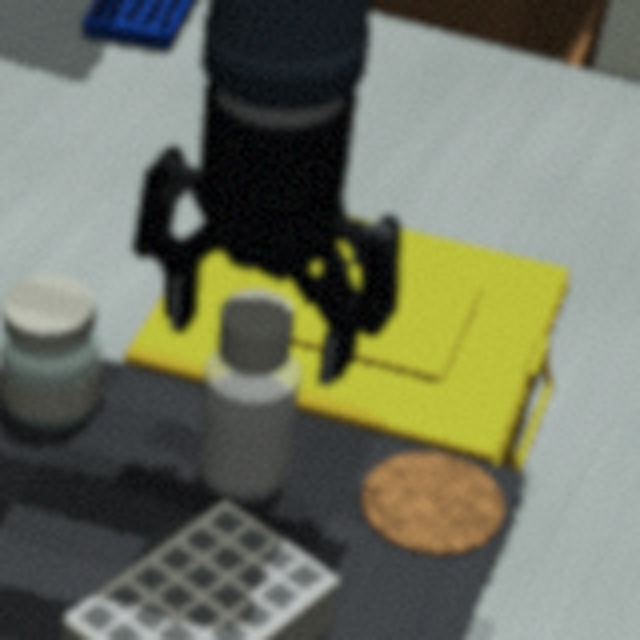

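The cap sits between the open pads with tips beside its lower edge. Closing.

Request:
drive_tool --deltas '[[[-0.001,0.002,0.001],0],[[0,0,0],0],[[0,0,0],0],[[0,0,0],0],[[0,0,0],0],[[0,0,0],0],[[0,0,0],0],[[0,0,0],0]]' --gripper 0

```text
time_s: 2.85
eef_pos: [0.53, 0.1648, 0.2271]
eef_rot: [0.001, 0.711, 0.703, -0.0]
wrist_force: [-0.2, 0.1, -0.1]
opening: 0.479
```

Request:
drive_tool --deltas '[[[0,0,0.01],0],[[0,0,0.015],0],[[0,0,0.005],0],[[0,0,0],0]]'

```text
time_s: 3.25
eef_pos: [0.5295, 0.1648, 0.2585]
eef_rot: [0.001, 0.711, 0.703, -0.001]
wrist_force: [0.7, 0.5, -2.4]
opening: 0.475
```

```bash
python3 - <<'E'
from h import *
snap('scene','s3');snap('side','d3')
crop('s3',250,40,410,200,4,'s3c')
crop('d3',300,80,420,280,3,'d3c')
E
```

```text
(no output)
```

View pics/s3c.png

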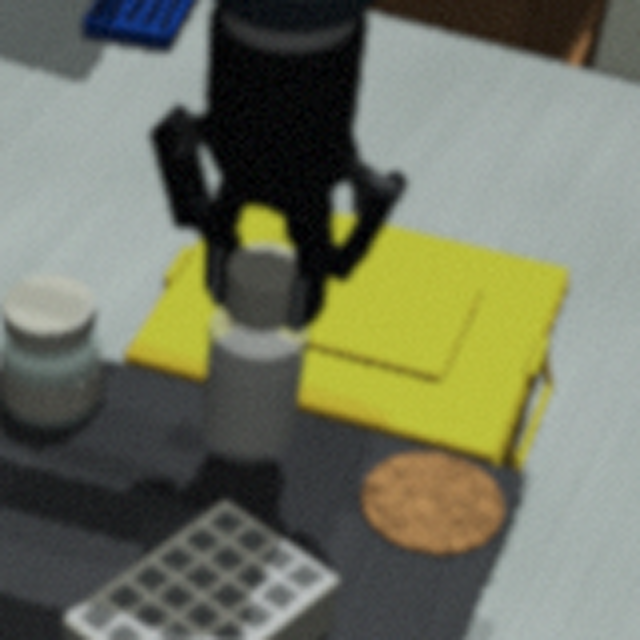

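View pics/d3c.png

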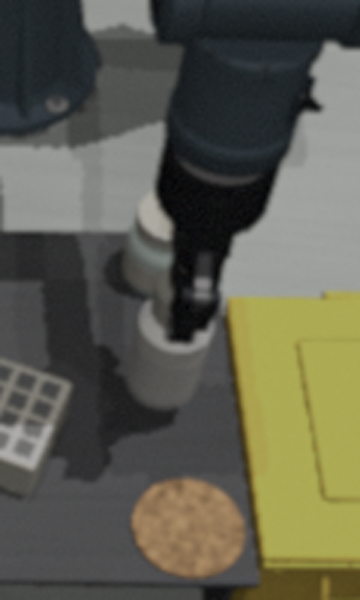

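Bottle is held and lifted about 30 mm, upright. Carry to over the mat.

Request:
drive_tool --deltas '[[[0.015,0.004,0],0],[[0.025,0.006,0],0],[[0.025,0.006,0],0],[[0.025,0.006,0],0],[[0.01,0.003,0],0],[[0,0,0],0],[[0,0,0],0]]'

```text
time_s: 4.05
eef_pos: [0.6295, 0.1902, 0.2514]
eef_rot: [-0.002, 0.711, 0.703, -0.005]
wrist_force: [-0.9, 0.1, -2.1]
opening: 0.474
```

Request:
drive_tool --deltas '[[[0.01,0.002,-0.003],0],[[0,0,-0.005],0],[[0,0,0],0],[[0,0,0],0]]'

```text
time_s: 4.45
eef_pos: [0.6384, 0.192, 0.2419]
eef_rot: [-0.003, 0.711, 0.703, -0.006]
wrist_force: [-0.5, -0.4, -2.9]
opening: 0.478
```

```bash
python3 - <<'E'
from h import *
print(get_obs()['eef_pos'])
snap('scene','s4');snap('side','d4')
crop('s4',280,40,410,200,4,'s4c')
crop('d4',300,120,420,290,4,'d4c')
E
```

```text
[0.63837112 0.19203303 0.24193815]
```

View pics/s4c.png

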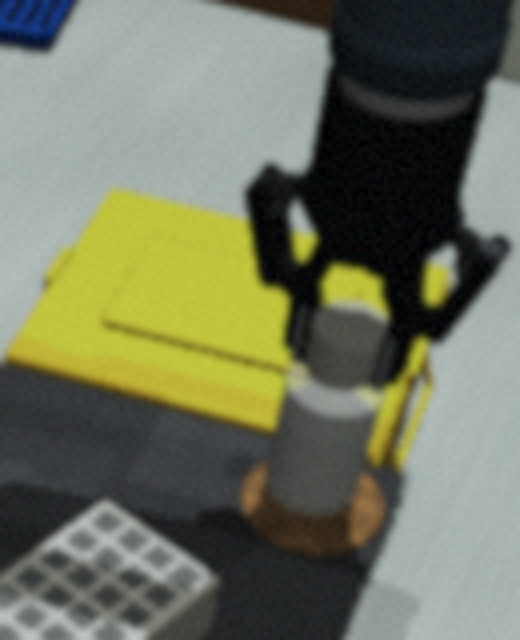

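View pics/d4c.png

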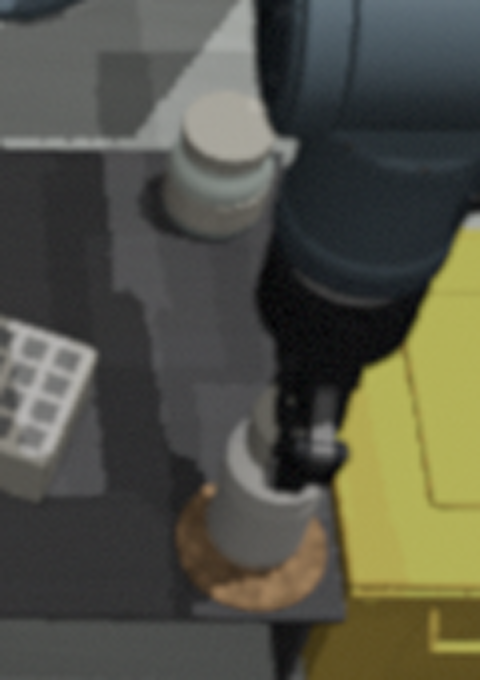

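```bash
python3 - <<'E'
from h import *
x,y=.6384,.192
for f,o in (('s4',(280,40)),('d4',(300,120))):
  for z in (.155,.233,.275):
    c=[ (proj(f,[x+r*np.cos(t),y+r*np.sin(t),z])-o)*4 for r in [.028 if z<.24 else .021] for t in np.linspace(0,6.28,60)]
    c=np.array(c);print(f,z,'center',(proj(f,[x,y,z])-o)*4,'bbox',c.min(0).round(),c.max(0).round())
  im=cv2.imread(f'pics/{f}c.png')
  for z,r in ((.155,.028),(.233,.028),(.275,.021)):
    c=np.array([ (proj(f,[x+r*np.cos(t),y+r*np.sin(t),z])-o)*4 for t in np.linspace(0,6.28,60)]).astype(int)
    cv2.polylines(im,[c],True,(0,255,0),1)
  cv2.imwrite(f'pics/{f}o.png',im)
a=cv2.imread('pics/s4o.png')[240:640];b=cv2.imread('pics/d4o.png')[280:680]
cv2.imwrite('pics/o4.png',np.hstack([a,b])[:, :1000])
im=np.hstack([a[:, 200:],b[:,100:]]);print(im.shape);cv2.imwrite('pics/o4.png',im)
E
```

```text
s4 0.155 center [313.6778795  485.66164681] bbox [266. 453.] [362. 519.]
s4 0.233 center [335.29836449 383.85176726] bbox [284. 351.] [386. 418.]
s4 0.275 center [348.17617466 323.21074541] bbox [309. 299.] [388. 349.]
d4 0.155 center [254.26248929 530.86424441] bbox [204. 488.] [305. 575.]
d4 0.233 center [278.97961974 457.77459899] bbox [226. 413.] [333. 504.]
d4 0.275 center [293.63687696 414.43244261] bbox [252. 380.] [335. 450.]
(400, 700, 3)
```

View pics/o4.png

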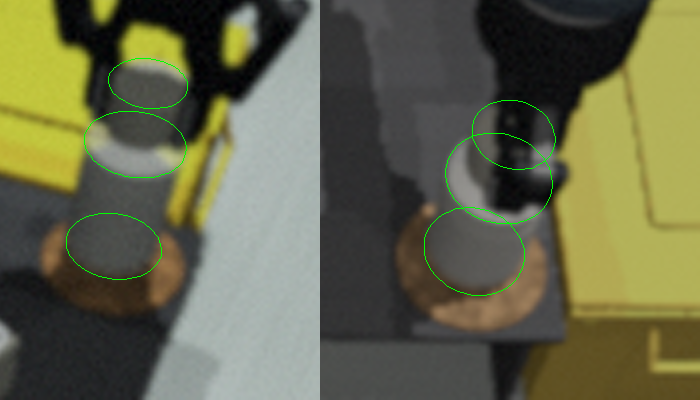

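The model overlay fits the bottle in both views: upright, at (0.638, 0.192), about 12 mm above the mat. Lower it.

Request:
drive_tool --deltas '[[[0.001,0,-0.004],0],[[0,0,-0.003],0],[[0,0,-0.002],0],[[0,0,0],0],[[0,0,0],0]]'

```text
time_s: 5.05
eef_pos: [0.6393, 0.192, 0.2328]
eef_rot: [-0.003, 0.711, 0.703, -0.005]
wrist_force: [0.3, 0.0, -1.4]
opening: 0.478
```

Request:
drive_tool --deltas '[[[0,0,-0.002],0],[[0,0,-0.001],0],[[0,0,0],0]]'

```text
time_s: 5.35
eef_pos: [0.6395, 0.1921, 0.2305]
eef_rot: [-0.002, 0.711, 0.703, -0.005]
wrist_force: [-0.8, -0.5, -1.3]
opening: 0.48
```

Request:
drive_tool --deltas '[[[0,0,-0.0015],0],[[0,0,0],0],[[0,0,0],0]]'

```text
time_s: 5.65
eef_pos: [0.6399, 0.1923, 0.2306]
eef_rot: [-0.002, 0.711, 0.703, -0.004]
wrist_force: [-1.1, 0.2, -2.4]
opening: 0.481
```

Request:
drive_tool --deltas '[[[0,0,-0.003],0],[[0,0,0],0],[[0,0,0],0]]'

```text
time_s: 5.95
eef_pos: [0.6405, 0.1926, 0.2309]
eef_rot: [-0.001, 0.711, 0.703, -0.003]
wrist_force: [-0.0, -0.7, -1.8]
opening: 0.478
```

Request:
drive_tool --deltas '[[[-0.001,-0.001,-0.004],0],[[0,0,-0.004],0]]'

```text
time_s: 6.15
eef_pos: [0.6406, 0.1925, 0.23]
eef_rot: [0.0, 0.711, 0.703, -0.001]
wrist_force: [-11.4, -1.3, 24.7]
opening: 0.474
```

Contact with the mat (24.7 N). Release.

Request:
drive_tool --deltas '[[[0,0,0.0005],0],[[0,0,0],0]]'

```text
time_s: 6.35
eef_pos: [0.6408, 0.1927, 0.2314]
eef_rot: [0.001, 0.711, 0.704, 0.0]
wrist_force: [0.2, -0.1, -1.8]
opening: 0.476
```

Request:
drive_tool --deltas '[[[0,0,0],0],[[0,0,0],0],[[0,0,0],0],[[0,0,0],0],[[0,0,0],0]]' --gripper 1

```text
time_s: 6.85
eef_pos: [0.6406, 0.1923, 0.2291]
eef_rot: [-0.0, 0.711, 0.703, -0.001]
wrist_force: [-0.1, -0.5, 0.7]
opening: 1.001
```

Request:
drive_tool --deltas '[[[0,0,0.015],0],[[0,0,0.025],0],[[0,0,0.025],0],[[0,0,0.025],0],[[-0.02,-0.02,0],0],[[-0.03,-0.03,0],0],[[-0.03,-0.03,0],0],[[0,0,0],0]]'

```text
time_s: 7.65
eef_pos: [0.5583, 0.1108, 0.3303]
eef_rot: [0.002, 0.71, 0.704, 0.001]
wrist_force: [0.3, 0.6, -0.4]
opening: 1.003
```

```bash
python3 - <<'E'
from h import *
snap('scene','s5');snap('side','d5');snap('wrist','w5')
print(get_obs()['eef_pos'])
x,y=.64,.192
for f,o in (('s5',(280,40)),('d5',(300,120))):
  crop(f,o[0],o[1],o[0]+130,o[1]+170,4,'t');im=cv2.imread('pics/t.png')
  for z,r in ((.143,.028),(.221,.028),(.263,.021)):
    c=np.array([ (proj(f,[x+r*np.cos(t),y+r*np.sin(t),z])-o)*4 for t in np.linspace(0,6.28,60)]).astype(int)
    cv2.polylines(im,[c],True,(0,255,0),1)
  cv2.imwrite(f'pics/{f}o.png',im)
a=cv2.imread('pics/s5o.png')[240:640,150:];b=cv2.imread('pics/d5o.png')[280:680,100:]
cv2.imwrite('pics/o5.png',np.hstack([a,b]))
crop('w5',0,0,560,420,1,'t')
E
```

```text
[0.56150827 0.11308302 0.33065289]
```

View pics/o5.png

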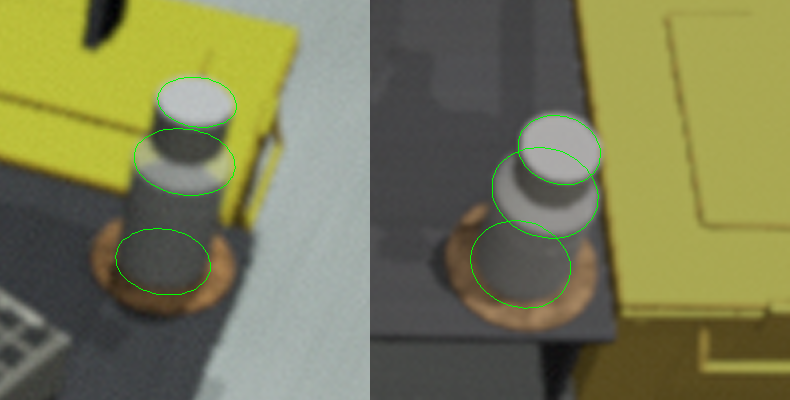

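View pics/d5.png

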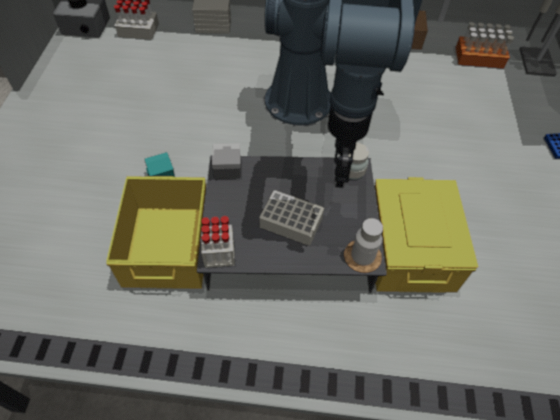

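View pics/w5.png

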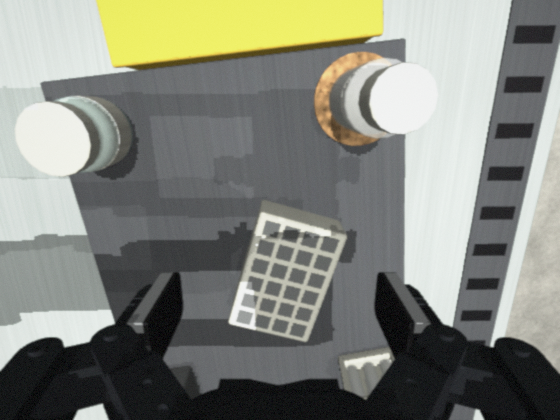

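Bottle stands upright in the middle of the mat, within about 1 mm of the overlay. The plate is now unobstructed, so I'll measure it, the bin and the neighbours more closely.

```bash
python3 - <<'E'
from h import *
crop('d5',100,140,330,290,3.4,'d5c'); crop('w5',200,180,420,400,3.5/1.3,'w5c')
E
```

```text
(no output)
```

View pics/d5c.png

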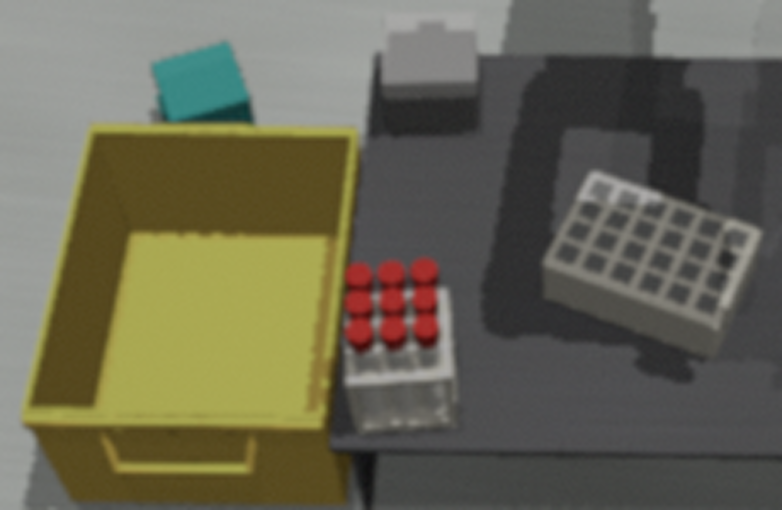

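```bash
python3 - <<'E'
from h import *
np.set_printoptions(precision=4,suppress=True)
C=np.array([.533,.0204]);a=.104;A=np.array([[np.cos(a),np.sin(a)],[-np.sin(a),np.cos(a)]])
D=lambda u,v,z: px('d5',100+u/3.4,140+v/3.4,z)
rf=lambda p:A@(np.array(p)[:2]-C)
pl=[D(u,v,.184) for u,v in [(762,232),(714,322),(546,263),(594,172)]]
print('plate side',np.mean(pl,0),[np.linalg.norm(pl[i]-pl[(i+1)%4]) for i in range(4)],[rf(p) for p in pl],rf(np.mean(pl,0)))
w=[px('w5',u,v,.184) for u,v in [(260,212),(347,237),(307,341),(229,324)]]
print('plate wrist',np.mean(w,0),[np.linalg.norm(w[i]-w[(i+1)%4]) for i in range(4)],[rf(p) for p in w])
for S in (pl[0]-pl[3],pl[1]-pl[2],w[0]-w[3],w[1]-w[2]): print('yaw',np.arctan2(-S[0],S[1]))
b=[D(u,v,.135) for u,v in [(90,128),(357,132),(322,422),(27,418)]]
print('bin',[rf(p) for p in b],rf(np.mean(b,0)))
t=[D(u,v,.202) for u,v in [(388,18),(477,18),(480,85),(383,92)]];print('tip',[rf(p) for p in t])
t=[D(u,v,.25) for u,v in [(359,275),(424,272),(426,330),(360,334)]];print('rackcaps',[rf(p) for p in t])
t=[D(u,v,.14) for u,v in [(360,432),(455,423)]];print('rackbase',[rf(p) for p in t])
E
```

```text
plate side [0.569 0.024 0.184] [np.float64(0.08009712212411377), np.float64(0.11924552611486627), np.float64(0.0826415802058833), np.float64(0.12420166924952422)] [array([0.0233, 0.0736]), array([0.0954, 0.0386]), array([ 0.0512, -0.0721]), array([-0.0252, -0.0407])] [ 0.0362 -0.0002]
plate wrist [0.5678 0.0228 0.184 ] [np.float64(0.08516407463336215), np.float64(0.12268132080290446), np.float64(0.08357006388963455), np.float64(0.12578211974428288)] [array([0.0194, 0.0732]), array([0.0976, 0.0393]), array([ 0.0502, -0.0739]), array([-0.0276, -0.0435])]
yaw -0.2976456094913852
yaw -0.27552199536494054
yaw -0.279609387110067
yaw -0.2924163005389557
bin [array([-0.0955, -0.4153]), array([-0.0956, -0.2169]), array([ 0.1471, -0.2177]), array([ 0.1474, -0.4118])] [ 0.0258 -0.3155]
tip [array([-0.1489, -0.1922]), array([-0.1502, -0.1274]), array([-0.087 , -0.1222]), array([-0.0792, -0.1901])]
rackcaps [array([ 0.106 , -0.1851]), array([ 0.103 , -0.1453]), array([ 0.1447, -0.1413]), array([ 0.1482, -0.1807])]
rackbase [array([ 0.1566, -0.1913]), array([ 0.149 , -0.1297])]
```

View pics/w5c.png

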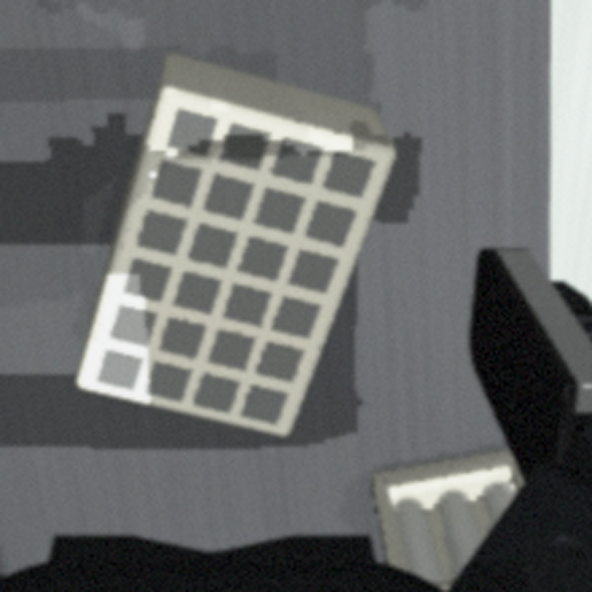

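Positions in the riser frame, which all fit the given sizes:
- **Plate:** (0.036, 0), relative yaw about -0.39.
- **Rack:** inner edge at x about 0.09.
- **Tip box:** inner edge at x about -0.083.
- **Open bin:** centred at x 0.026.

I'll push the plate's +y end with two half-open fingers. Pushing along its own axis first also shifts it -x. Then I'll turn it straight while pushing.

Request:
drive_tool --deltas '[[[0.01,0,0],-0.09],[[0.012,0,-0.01],-0.1],[[0.012,0,-0.02],-0.09],[[0,0,-0.03],0],[[0,0,-0.02],0],[[0,0,0],0],[[0,0,0],0]]' --gripper 0.5

```text
time_s: 8.5
eef_pos: [0.6035, 0.1188, 0.2519]
eef_rot: [0.005, 0.803, 0.597, 0.006]
wrist_force: [0.5, -0.3, -0.3]
opening: 0.502
```

```bash
python3 - <<'E'
from h import *
o=get_obs();M=rot(o['eef_rot']);print(o['eef_pos'],'yaw',np.arctan2(M[1,1],M[0,1]))
snap('wrist','w6')
E
```

```text
[0.60353534 0.11877175 0.25188605] yaw -0.2924651624584914
```

View pics/w6.png

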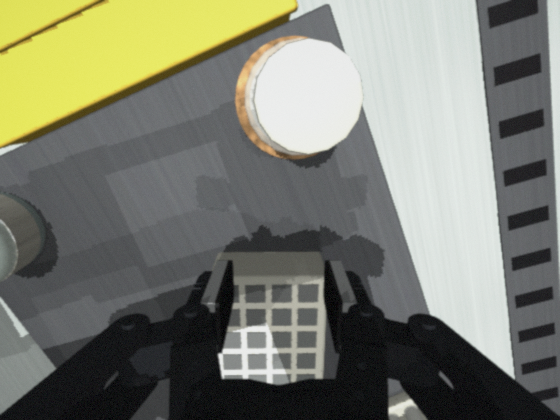

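The plate end is square to the fingers and nearly centred (columns 222–326 against fingers at about 278). Descend just behind it.

Request:
drive_tool --deltas '[[[-0.004,0,-0.03],0],[[0,0,-0.03],0],[[0,0,-0.02],0],[[0,0,-0.01],0],[[0,0,0],0]]'

```text
time_s: 9.05
eef_pos: [0.6053, 0.1201, 0.1688]
eef_rot: [0.009, 0.802, 0.597, 0.012]
wrist_force: [-1.1, 0.3, 0.7]
opening: 0.501
```

Request:
drive_tool --deltas '[[[0,0,-0.003],0],[[0,0,0],0]]'

```text
time_s: 9.25
eef_pos: [0.6071, 0.1203, 0.1686]
eef_rot: [0.011, 0.802, 0.597, 0.013]
wrist_force: [-0.9, 0.1, -0.1]
opening: 0.502
```

```bash
python3 - <<'E'
from h import *
o=get_obs();M=rot(o['eef_rot']);print(o['eef_pos'],'yaw',np.arctan2(M[1,1],M[0,1]))
snap('scene','s7');snap('side','d7')
crop('s7',230,80,400,240,4,'s7c');crop('d7',250,140,400,290,4,'d7c')
E
```

```text
[0.60707182 0.12028735 0.16858036] yaw -0.29054367115772783
```

View pics/s7c.png

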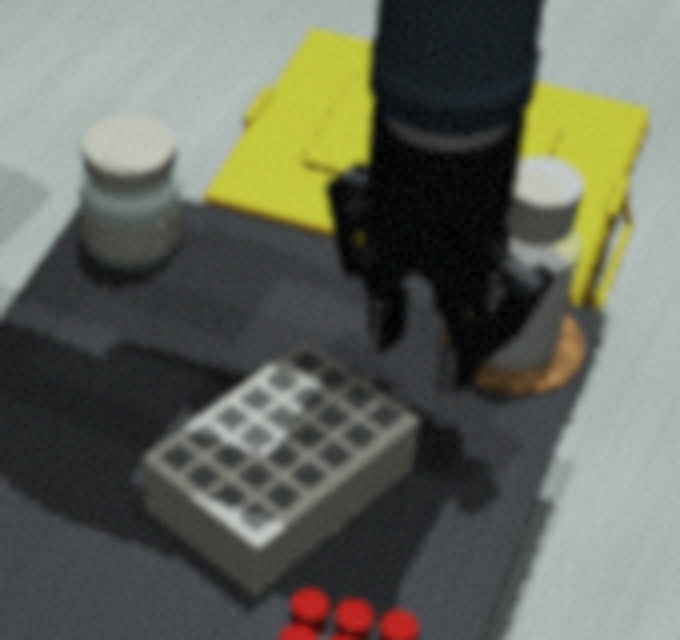

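View pics/d7c.png

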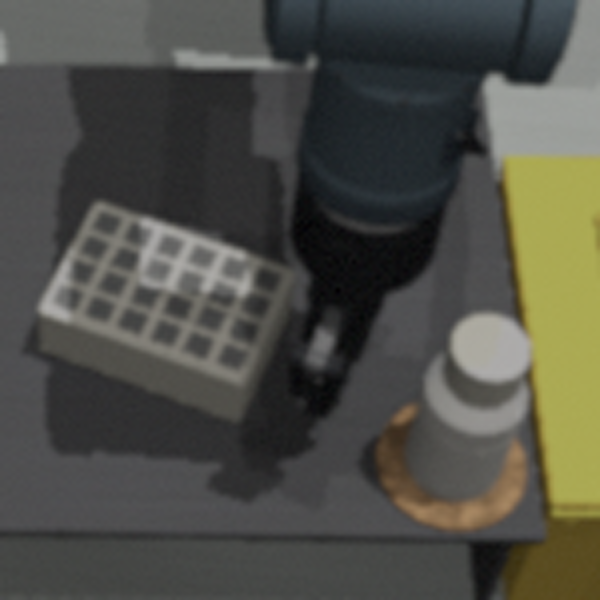

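Fingers are down behind the plate's +y end but about 10 mm too far +x. Correct that and lower.

Request:
drive_tool --deltas '[[[-0.008,0.002,-0.012],0],[[-0.005,0,-0.009],0],[[0,0,-0.002],0]]'

```text
time_s: 9.65
eef_pos: [0.5941, 0.1225, 0.146]
eef_rot: [0.012, 0.802, 0.597, 0.015]
wrist_force: [-0.8, -0.4, -0.5]
opening: 0.5
```

Request:
drive_tool --deltas '[[[-0.002,-0.008,0.001],0],[[-0.003,-0.01,0.001],0],[[-0.003,-0.01,0],0],[[-0.003,-0.01,0],0],[[-0.003,-0.01,0],0]]'

```text
time_s: 10.15
eef_pos: [0.5785, 0.0716, 0.1476]
eef_rot: [0.011, 0.801, 0.598, 0.015]
wrist_force: [0.2, 0.6, 0.2]
opening: 0.5
```

```bash
python3 - <<'E'
from h import *
o=get_obs();M=rot(o['eef_rot']);print(o['eef_pos'],'yaw',np.arctan2(M[1,1],M[0,1]))
snap('scene','s8');snap('side','d8')
crop('s8',200,80,370,240,4,'s8c');crop('d8',200,140,350,290,4,'d8c')
E
```

```text
[0.57849024 0.07158235 0.14756041] yaw -0.2893956488985692
```

View pics/s8c.png

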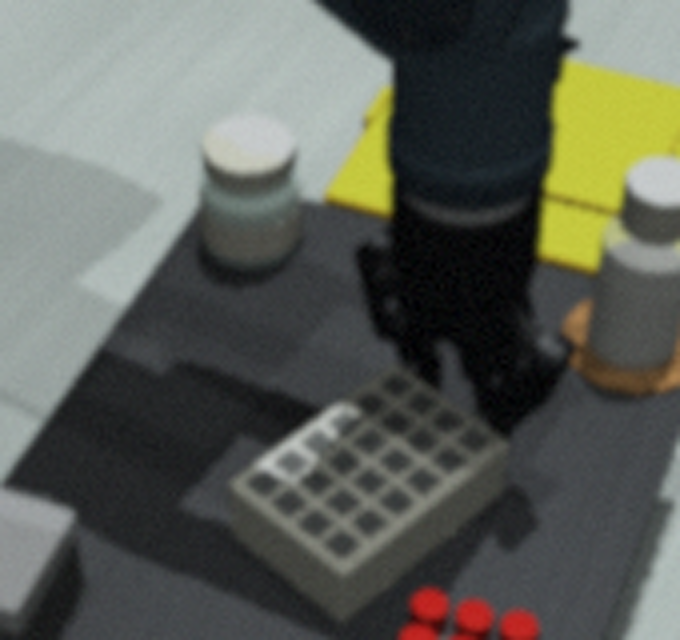

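View pics/d8c.png

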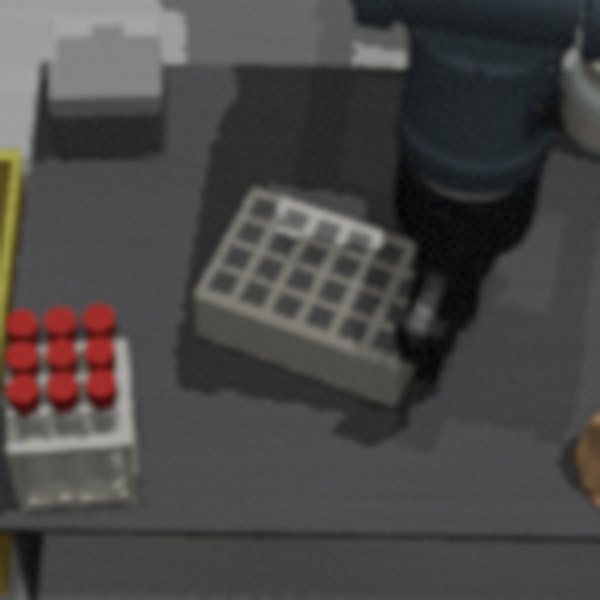

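Fingers are flush on the plate end, and the plate is sliding straight. Work out the straight-then-turn path.

```bash
python3 - <<'E'
from h import *
C=np.array([.533,.0204]);a=.104;A=np.array([[np.cos(a),np.sin(a)],[-np.sin(a),np.cos(a)]])
ax=lambda p:np.array([-np.sin(p),np.cos(p)])
psi=-.289;P=np.array([.5785,.0716]);c=P-.0745*ax(psi)
for i in range(24):
    dp=0 if i<3 else .05 if psi<a-.049 else max(0,a-psi)
    n=psi+dp
    d=ax(n) if n<a-.001 else ax(a)
    c2=c-.01*d; P2=c2+.0745*ax(n)
    corners=[A@(c2+R.from_euler('z',n).as_matrix()[:2,:2]@np.array([sx*.043,sy*.0635])-C) for sx in(-1,1) for sy in (-1,1)]
    print(i,(P2-P).round(4),round(dp,3),'P',P2.round(3),'COM r',(A@(c2-C)).round(3),'lead',corners[0].round(3),corners[2].round(3))
    c,P,psi=c2,P2,n
E
```

```text
0 [-0.0028 -0.0096] 0 P [0.576 0.062] COM r [ 0.018 -0.032] lead [-0.046 -0.074] [ 0.034 -0.107]
1 [-0.0028 -0.0096] 0 P [0.573 0.052] COM r [ 0.014 -0.041] lead [-0.05  -0.083] [ 0.03  -0.116]
2 [-0.0028 -0.0096] 0 P [0.57  0.043] COM r [ 0.011 -0.05 ] lead [-0.053 -0.093] [ 0.026 -0.125]
3 [-0.006  -0.0087] 0.05 P [0.564 0.034] COM r [ 0.007 -0.06 ] lead [-0.055 -0.105] [ 0.026 -0.134]
4 [-0.0055 -0.009 ] 0.05 P [0.558 0.025] COM r [ 0.004 -0.069] lead [-0.055 -0.118] [ 0.027 -0.143]
5 [-0.0051 -0.0093] 0.05 P [0.553 0.016] COM r [ 0.002 -0.079] lead [-0.055 -0.13 ] [ 0.028 -0.151]
6 [-0.0046 -0.0095] 0.05 P [0.549 0.006] COM r [-0.    -0.089] lead [-0.054 -0.143] [ 0.03  -0.159]
7 [-0.0041 -0.0098] 0.05 P [ 0.545 -0.004] COM r [-0.001 -0.099] lead [-0.053 -0.155] [ 0.032 -0.168]
8 [-0.0036 -0.0099] 0.05 P [ 0.541 -0.013] COM r [-0.002 -0.109] lead [-0.051 -0.168] [ 0.035 -0.176]
9 [-0.0031 -0.0101] 0.05 P [ 0.538 -0.024] COM r [-0.003 -0.119] lead [-0.048 -0.18 ] [ 0.037 -0.184]
10 [-0.0022 -0.0102] 0.043 P [ 0.536 -0.034] COM r [-0.003 -0.129] lead [-0.046 -0.192] [ 0.04  -0.192]
[... 600 characters left out ...]

17 [ 0.001  -0.0099] 0 P [ 0.543 -0.103] COM r [-0.003 -0.199] lead [-0.046 -0.262] [ 0.04  -0.262]
18 [ 0.001  -0.0099] 0 P [ 0.544 -0.113] COM r [-0.003 -0.209] lead [-0.046 -0.272] [ 0.04  -0.272]
19 [ 0.001  -0.0099] 0 P [ 0.545 -0.123] COM r [-0.003 -0.219] lead [-0.046 -0.282] [ 0.04  -0.282]
20 [ 0.001  -0.0099] 0 P [ 0.546 -0.133] COM r [-0.003 -0.229] lead [-0.046 -0.292] [ 0.04  -0.292]
21 [ 0.001  -0.0099] 0 P [ 0.547 -0.143] COM r [-0.003 -0.239] lead [-0.046 -0.302] [ 0.04  -0.302]
22 [ 0.001  -0.0099] 0 P [ 0.548 -0.153] COM r [-0.003 -0.249] lead [-0.046 -0.312] [ 0.04  -0.312]
23 [ 0.001  -0.0099] 0 P [ 0.549 -0.163] COM r [-0.003 -0.259] lead [-0.046 -0.322] [ 0.04  -0.322]
```

Request:
drive_tool --deltas '[[[-0.003,-0.0095,0],0],[[-0.003,-0.0095,0],0],[[-0.004,-0.009,0],0.02],[[-0.005,-0.009,0],0.04],[[-0.005,-0.009,0],0.045],[[-0.005,-0.009,0],0.045],[[-0.0045,-0.0095,0],0.045]]'

```text
time_s: 10.95
eef_pos: [0.5473, 0.0027, 0.1479]
eef_rot: [0.01, 0.737, 0.676, 0.016]
wrist_force: [-0.3, 1.6, -0.3]
opening: 0.496
```

```bash
python3 - <<'E'
from h import *
o=get_obs();M=rot(o['eef_rot']);print(o['eef_pos'],'yaw',np.arctan2(M[1,1],M[0,1]),o['wrist_force'])
snap('scene','s9');snap('side','d9')
crop('s9',170,100,340,270,4,'s9c');crop('d9',190,140,340,290,4,'d9c')
E
```

```text
[0.54732216 0.00274318 0.14788233] yaw -0.0873259524425723 [-0.29254852  1.62102882 -0.29457647]
```

View pics/d9c.png

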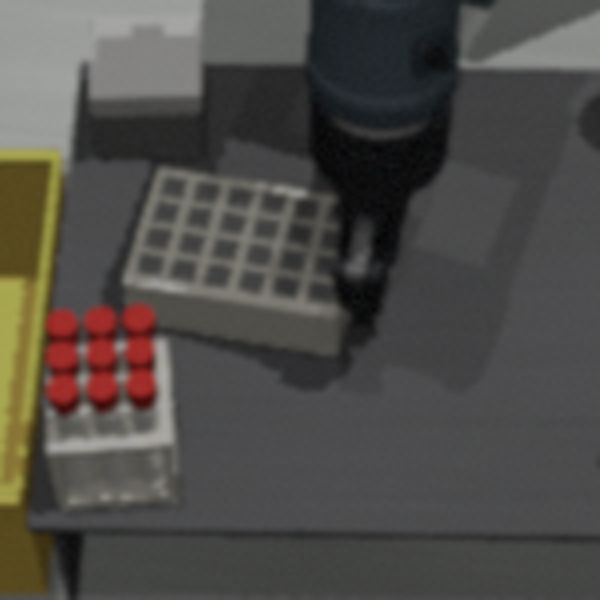

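View pics/s9c.png

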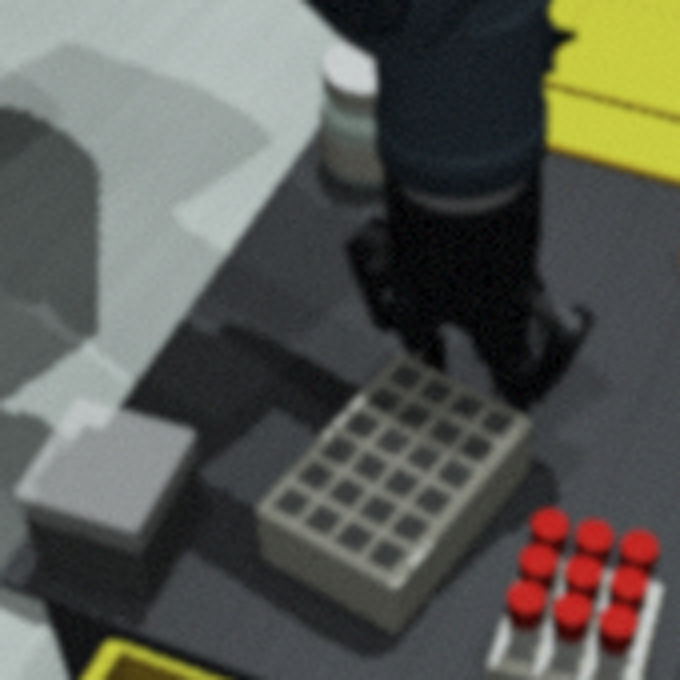

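The plate is turning with the fingers and is well clear of both rack and tip box. Continue.

Request:
drive_tool --deltas '[[[-0.0035,-0.01,0],0.045],[[-0.003,-0.01,0],0.045],[[-0.0025,-0.01,0],0.045],[[-0.001,-0.01,0],0.04],[[0.001,-0.01,0],0],[[0.001,-0.01,0],0]]'

```text
time_s: 11.65
eef_pos: [0.5389, -0.0576, 0.1481]
eef_rot: [0.007, 0.676, 0.736, 0.018]
wrist_force: [0.8, 2.1, -1.6]
opening: 0.505
```

```bash
python3 - <<'E'
from h import *
o=get_obs();M=rot(o['eef_rot']);print(o['eef_pos'],'yaw',np.arctan2(M[1,1],M[0,1]),o['wrist_force'])
snap('scene','s10');snap('side','d10')
crop('s10',170,100,340,290,3.5/1.2,'s10c');crop('d10',160,140,310,290,4,'d10c')
E
```

```text
[ 0.53887715 -0.05762943  0.14805056] yaw 0.0842974416318824 [ 0.83627351  2.08109891 -1.60976959]
```

View pics/d10c.png

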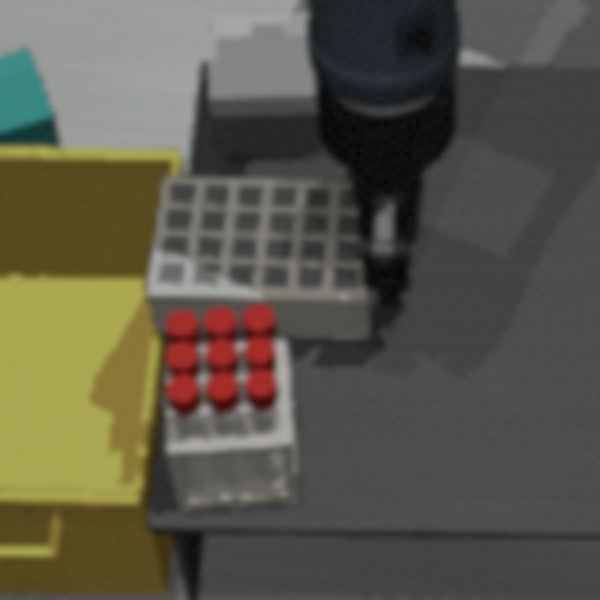

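View pics/s10c.png

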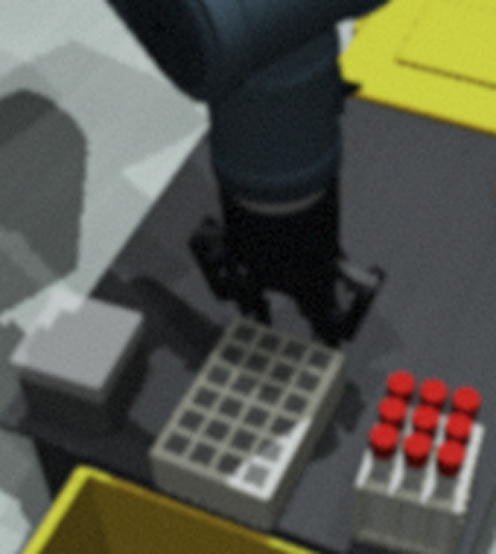

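Straight and clear on both sides, with the leading edge just at the bin. Push on.

Request:
drive_tool --deltas '[[[0.001,-0.01,0],0.02],[[0.001,-0.01,0],0],[[0.001,-0.01,0],0],[[0.001,-0.01,0],0],[[0.001,-0.01,0],0],[[0.001,-0.01,0],0],[[0.001,-0.01,0],0],[[0.001,-0.01,0],0]]'

```text
time_s: 12.55
eef_pos: [0.548, -0.1421, 0.1485]
eef_rot: [0.007, 0.67, 0.742, 0.018]
wrist_force: [-1.7, 2.3, 0.8]
opening: 0.498
```

```bash
python3 - <<'E'
from h import *
o=get_obs();M=rot(o['eef_rot']);print(o['eef_pos'],'yaw',np.arctan2(M[1,1],M[0,1]),o['wrist_force'])
snap('side','d11')
crop('d11',100,130,300,290,4,'d11c')
E
```

```text
[ 0.54803568 -0.14210508  0.14849379] yaw 0.10077000695866964 [-1.7355553   2.30603634  0.81003173]
```

View pics/d11c.png

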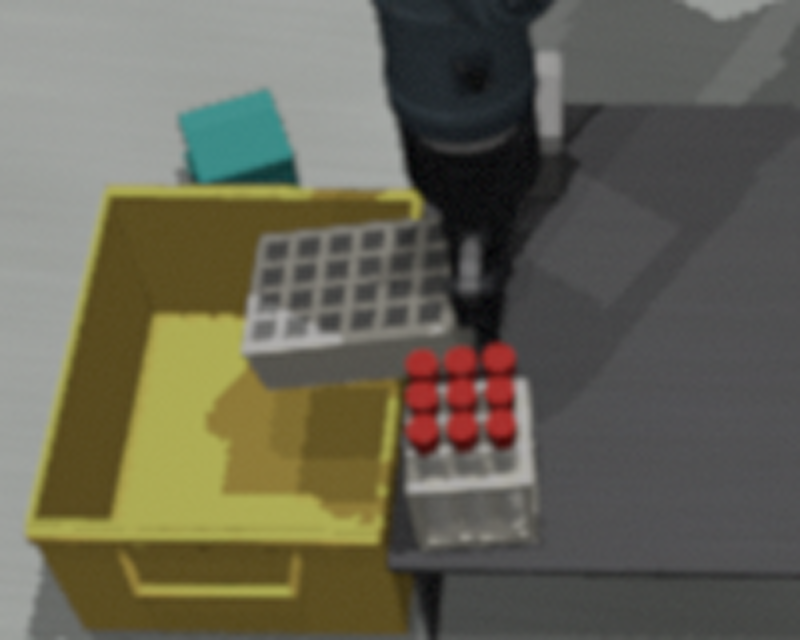

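The plate is beginning to tip into the bin; keep pushing.

Request:
drive_tool --deltas '[[[0.001,-0.01,0],0],[[0.001,-0.012,0],0],[[0.001,-0.012,0],0],[[0.001,-0.012,0],0],[[0.001,-0.01,0],0],[[0,0,0],0],[[0,0,0],0]]'

```text
time_s: 13.3
eef_pos: [0.5534, -0.2074, 0.1481]
eef_rot: [0.008, 0.671, 0.741, 0.017]
wrist_force: [-0.4, 0.1, 0.5]
opening: 0.499
```

```bash
python3 - <<'E'
from h import *
o=get_obs();M=rot(o['eef_rot']);print(o['eef_pos'],'yaw',np.arctan2(M[1,1],M[0,1]),o['wrist_force'])
snap('side','d12');snap('scene','s12')
crop('d12',100,130,300,290,4,'d12c')
E
```

```text
[ 0.55335788 -0.20738428  0.14810101] yaw 0.097800383603865 [-0.39407187  0.14283074  0.54898828]
```

View pics/d12c.png

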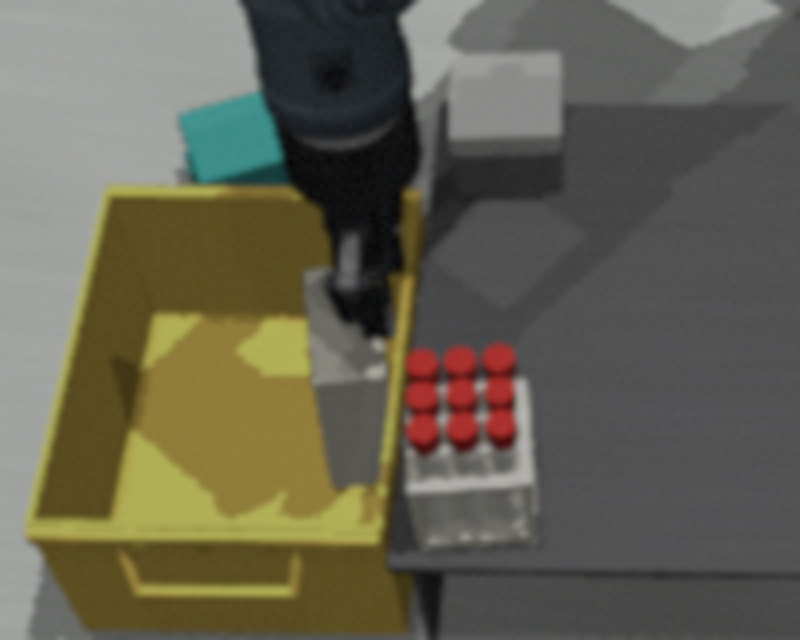

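View pics/s12.png

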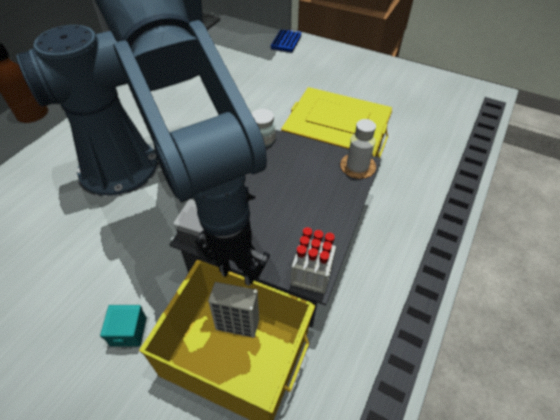

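The plate dropped in and stands on end inside the bin. Retract upward.

Request:
drive_tool --deltas '[[[0,0,0.02],0],[[0,0,0.04],0],[[0,0,0.04],0],[[0,0,0.04],0],[[0,0,0.03],0],[[0,0.03,0],0],[[0,0.04,0],0],[[0,0.04,0],0],[[0,0.03,0],0],[[0,0,0],0]]'

```text
time_s: 14.4
eef_pos: [0.5501, -0.0555, 0.3251]
eef_rot: [0.007, 0.67, 0.742, 0.019]
wrist_force: [0.1, 0.2, -0.8]
opening: 0.501
```

```bash
python3 - <<'E'
from h import *
o=get_obs();print(o['time_s'],o['eef_pos'],o['wrist_force'])
snap('side','d13');snap('scene','s13')
crop('d13',100,130,300,290,4,'d13c')
C=np.array([.533,.0204]);a=.104;A=np.array([[np.cos(a),np.sin(a)],[-np.sin(a),np.cos(a)]])
D=lambda f,u,v,z: A@(px(f,100+u/4,130+v/4,z)[:2]-C)
E
```

```text
14.4 [ 0.55008469 -0.05549734  0.32514593] [ 0.07198621  0.19952025 -0.80021154]
```

View pics/d13c.png

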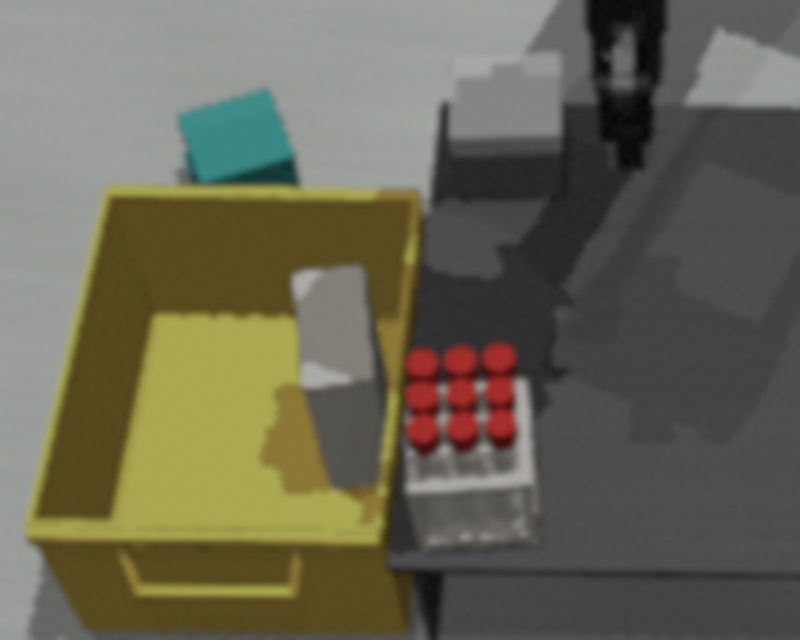

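View pics/s13.png

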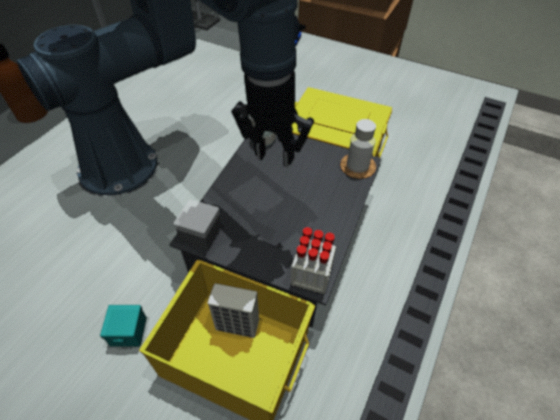

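View pics/d13.png

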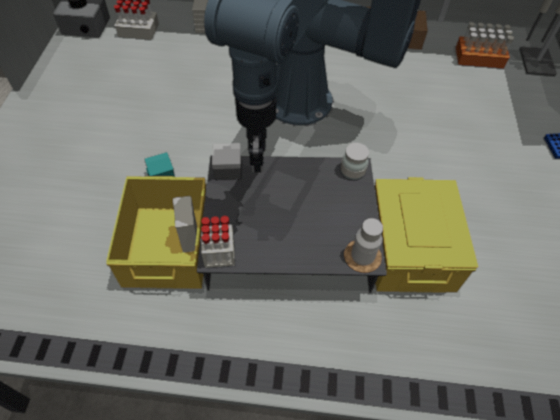

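```bash
python3 - <<'E'
from h import *
np.set_printoptions(precision=4,suppress=True)
C=np.array([.533,.0204])+np.array([[np.cos(.104),-np.sin(.104)],[np.sin(.104),np.cos(.104)]])@np.array([.0258,-.3155]);a=.104;A=np.array([[np.cos(a),np.sin(a)],[-np.sin(a),np.cos(a)]])
for z in (.131,.15):
  p=[A@(px('d13',100+u/4,130+v/4,z)[:2]-C) for u,v in [(292,268),(362,265),(374,380),(302,388)]]
  print(z,p,[np.linalg.norm(p[i]-p[(i+1)%4]) for i in range(4)])
# template match vs start
for f0,f1,boxes in (('side0','d13',{'rack':(198,212,240,270),'jar':(338,140,372,182),'tip':(212,142,242,176)}),('scene0','s13',{'rack':(290,225,340,295),'tip':(172,198,222,250)})):
  a0=cv2.imread(f'pics/{f0}.png');a1=cv2.imread(f'pics/{f1}.png')
  for n,(x0,y0,x1,y1) in boxes.items():
    r=cv2.matchTemplate(a1[y0-10:y1+10,x0-10:x1+10],a0[y0:y1,x0:x1],cv2.TM_CCOEFF_NORMED);_,m,_,l=cv2.minMaxLoc(r);print(f1,n,m,np.array(l)-10)
E
```

```text
0.131 [array([-0.0661,  0.0242]), array([-0.0692,  0.0671]), array([0.0149, 0.0834]), array([0.0213, 0.0415])] [np.float64(0.04296702239559066), np.float64(0.08568394388257326), np.float64(0.042367127870909446), np.float64(0.08907417535025534)]
0.15 [array([-0.0523,  0.029 ]), array([-0.0554,  0.0711]), array([0.0271, 0.087 ]), array([0.0333, 0.046 ])] [np.float64(0.042116313184989436), np.float64(0.08398747723914542), np.float64(0.04152829604368476), np.float64(0.08731058510889535)]
d13 rack 0.9768872857093811 [0 0]
d13 jar 0.8349510431289673 [0 0]
d13 tip 0.9928852915763855 [0 0]
s13 rack 0.9678422808647156 [0 0]
s13 tip 0.9588952660560608 [0 0]
```

The plate's top face measures 43 x 87 mm at z = 0.131. That means it is standing on the bin floor, with its centre at (-0.025, 0.054) in the bin frame and z about 0.067. Rack, tip box and jar show 0 px shift. Handing in.

```bash
python3 -c "
from bench import hand_in;print(hand_in())"
```

```text
the job is handed in; nothing more can be done
None
```

The job is done and handed in, at about 14.4 s of the 64 s allowed; `hand_in()` gives no verdict.

- **What I did:** I gripped the bottle by its cap and set it on the cork mat. Then I pushed the plate with two half-open fingers along the riser, turned it straight on the way, and pushed it off the -y edge into the open bin.
- **Bottle:** After release it stood upright, within about 1 mm of the mat's centre by model overlay in two views. The last pictures show it unchanged.
- **Plate:** It did not land flat but stands on its short end inside the open bin. Its centre is at about (-0.025, 0.054) m in the bin's frame and about 0.067 m high, inside the limits.
- **Rack, tip box and jar:** All three show 0 px of shift against the first pictures. The jar's match score was lower (0.83), probably because the bottle beside it and the shadows changed.
- **Robot:** It ended clear of everything, with a wrist force under 1 N. When I set the bottle down on the mat it briefly read about 25 N upward.

No check failed or disagreed with another.

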